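# Film a sherd on the coasting inspection turntable

## Task

Give the turntable a push, for which it has an upright peg, to set it coasting either way round; then, while it coasts untouched at no less than one turn in ten seconds, follow the terracotta sherd with the loop handle for at least five unbroken seconds, keeping the tool point (TCP) straight above the sherd's middle to within 15 mm and about 6 to 12 cm above the plate, so that the wrist camera films the lamp's raking light running over it. Never let it turn faster than one turn in two seconds, do not touch the three pieces lying on it, and leave the things around it on the table where they stand. Finish with the turntable at rest, by itself or stopped by you, and all three pieces still lying flat on its plate.

Things in the scene. Friction and masses are not known exactly. Their poses are not given: they have to be found in the camera images.
- turntable: inspection turntable: dark round foot (170 mm wide) fixed to the table, carrying a round aluminium plate 260 mm in diameter that turns about the vertical axis through this origin (on the table). The plate's upper face is 70 mm above the table, its rim 6 mm higher and 4 mm thick. This pose does not turn with the plate; its x axis points at the peg when wheel is 0.
- wheel (a joint): turn of the plate in rad, 0 at the start, positive anticlockwise from above, endless. Plate 1.6 kg nominal (within a quarter); inertia with the pieces about 0.018 kg m2; bearing drag 0.0013 N m dry plus 0.0004 N m s/rad: left alone at 1.6 rad/s it falls to 0.8 rad/s in about 7.5 s and stops in about 17 s.
- plate_centre (a point): centre of the plate's upper face, on the turning axis, 70 mm above the table; does not turn.
- wheel_peg (a point): foot of the upright black push peg, on the plate's upper face, 108 mm from the axis; turns with the plate. The peg is 18 mm in diameter and stands 42 mm above that face. At least 90 mm along the circle are free on both sides of it.
- handle_sherd: the piece to follow: terracotta sherd, a flat piece about 66 x 36 mm, 10 mm thick, with an arched loop handle on top along its length, 33 mm tall in all. Origin: middle of its underside, on the plate about 80 mm from the axis (74 to 86); x along its length, z up. Loose, 0.09 kg; rides with the plate by friction.
- flat_sherd: flat terracotta sherd without handle, about 56 x 47 mm, 10 mm thick, loose on the plate about 80 mm from the axis, 0.07 kg. Origin: middle of its underside. Not to be touched.
- wood_piece: dark wood fragment, about 65 x 26 mm, 18 mm tall, loose on the plate about 80 mm from the axis, 0.05 kg. Origin: middle of its underside. Not to be touched. The three pieces lie about 110, 180 and 250 degrees round from the peg, in any order.
- amber_bottle: bystander: brown glass bottle, 48 mm in diameter, 110 mm tall, origin under its centre.
- specimen_jar: bystander: small glass jar with white cap, 56 mm in diameter, 55 mm tall, origin under its centre.
- brush: bystander: wooden-handled brush lying on the table, about 200 mm long, origin about its middle underneath.
- tape_roll: bystander: roll of tape lying flat, 100 mm in diameter, 25 mm tall, origin under its centre.
Not all that is in view belongs to the job. There is more than one size of the handle_sherd; the one meant has the size given above.

How it is judged:
By the outcome, as a careful person would: the job done as asked, in the order asked, and still so for the second after the job is handed in, with the robot touching nothing.
It also fails if it takes over 67 s, if anything falls off the work surface, if the arm or the gripper's body presses on something with over 40 N, if the wrist force passes 120 N, or if a joint passes its speed limit or range.

## Robot

A 7-joint arm with a two-finger parallel gripper is mounted at the origin on the work surface. World frame = base frame: x ahead of the robot, y to its left, z up, the work surface at z = 0. Lengths are in m, angles in rad, forces in N, time in s.
With the tool pointing down it reaches from about 0.35 to 0.9 m from the base axis. Payload 7.2 kg.
Tool frame: the origin (TCP) lies between the finger pads, 19 mm behind the fingertips; this is the grasp point; z points along the fingers, y is the line along which they close (so a half turn about z gives the same grasp; the last joint's range is limited). The gripper opens to 85 mm and grips with 20 to 120 N. Pads are 22 mm wide; open, the fingers measure 114 mm over their backs; the gripper's body (76 mm by 85 mm) begins 54 mm behind the grasp point. The pads swing forward as they close: fully open they stand 13 mm farther back than shut.
Start: joints at [1.073, 0.411, -0.013, 1.596, 0.006, 1.134, -0.082], TCP at [0.26, -0.568, 0.25] pointing down, gripper open.
Joint ranges: [-2.95, 2.95], [-0.29, 1.99], [-1.47, 1.44], [0.14, 2.54], [-1.03, 4.17], [0.13, 1.85], [-2.86, 2.86]. Speed limits (rad/s): [2.39, 2.39, 3.01, 3.01, 3.14, 3.14, 3.14].

## Interface

Orientations are given as a rotation vector (axis times angle).
In Python, from plant import status, capture, camera_params, ctrl gives the robot as it stands. The module is installed in compiled form; this text tells all that it offers.
- The arm moves only by the tool drive_tool, never from a script. Its argument "plan" is a list of rows, each a list of 3 entries, a list of its own where there are three numbers: the finger opening in mm, from 0 to 85.4, then the shift along the tool's x, y, z in mm, then the turn, a rotation vector about the tool's x, y, z in rad. In form: [[fingers, [dx, dy, dz], [ax, ay, az]], ...]. A call has 1 to 5 rows; each row shifts and turns the commanded pose from where the row before left it, along the tool's axes as they then stand; what a row does not reach is not made up. A row lasts 1/12 s, in which the tool goes at most 41.7 mm and 7.16 degrees, less where a joint would pass 70% of its speed; a pose out of reach is approached as far as the arm can. A call with a gripper value outside its range is refused whole. The fingers move at their own pace and stop on an object; "grip_force" is the grip in N (left out, the last holds). Time passes only in rows, so rows that do not move let the fingers close. It gives the time, the measured TCP pose, the force, the opening and the grip force at its end, in the units of the state.
- status.observe(): the state, without advancing time (a new reading comes with each control period).
- capture(name): name is "scene" or "side" or "wrist"; returns (picture, depth): 480x640x3 uint8, red, green, blue; 480x640 float32, m along the optical axis (not along the pixel's ray), 0 where there is no reading.
- camera_params(name): a dict with "fov_y" (degrees; the focal length in pixels is half the picture's height over the tangent of half this angle, whatever the lens; pixels are square), "cx", "cy" (the principal point, pixels), "k1" (the pictures are not rectified: a ray, as slopes to the right and down, at radius r is drawn at 1 + k1 r^2 times it, then the intrinsics apply), "world_from_camera" (4x4, takes a point from camera to world coordinates). Camera axes: x right, y up, looking along -z (the intrinsics and any distortion apply to the point x, -y, -z); pixel columns grow to the right and rows downward; lengths in m; the calibration is good to about 2 mm. A picture is of the moment at which its call begins: read the wrist's pose just before it. camera_params takes no time and is no camera call; for the wrist camera it gives the pose at the moment of the call.
- ctrl.sign_off(): hands the job in; it is judged then, once.
The state is a dict: "time": time; "joint_pos": joint angles; "dq": joint speeds; "joint_efforts": joint torques, N m; "tcp_pos": TCP position; "eef_rot": TCP orientation; "force": force on the tool from outside, world axes, zero at the start; "ft_torque": the same for the moment, N m; "width": finger opening in m; "gripper_force": force on a finger pad.
Only numpy, scipy, OpenCV 4.12 (cv2) and the standard library are available. Lean on these libraries where they do the work, as an engineer would, in place of code of your own. Each camera call takes 0.05 s, during which the arm holds its last target. There are 200 camera calls.

## Working session

There is one attempt and no reset: what is moved stays moved. The work goes in short steps, Python scripts to look and compute and a tool call to move; the robot and the scene stay as the last step left them, time stands still between calls to the robot, and variables do not carry over. Pictures are saved under pics/ and viewed, at most 10 in all, crops included, and the job is handed in when it is done.

Besides the shell and the picture viewer there is one more tool, called after ">>>" by a JSON object that holds its "op" and its "data". drive_tool: Moves the arm, as the interface text tells. Its arguments: {"type":"object","properties":{"plan":{"type":"array","items":{"type":"array"}},"grip_force":{"type":"number"}},"required":["plan"]}

```bash
mkdir -p pics; cat > h.py <<'E'
import numpy as np, cv2
from plant import status, capture, camera_params, ctrl
def K(p):
    f=240/np.tan(np.radians(p['fov_y'])/2); return f
def rays(p,uv):
    uv=np.asarray(uv,float).reshape(-1,2); f=K(p)
    k=np.array([[f,0,p['cx']],[0,f,p['cy']],[0,0,1]])
    n=cv2.undistortPoints(uv.reshape(-1,1,2),k,np.array([p['k1'],0,0,0,0.])).reshape(-1,2)
    T=np.array(p['world_from_camera']); d=np.c_[n[:,0],-n[:,1],-np.ones(len(n))]@T[:3,:3].T
    return T[:3,3],d
def onplane(p,uv,z):
    o,d=rays(p,uv); return o+d*((z-o[2])/d[:,2])[:,None]
def proj(p,X):
    T=np.array(p['world_from_camera']); c=(np.atleast_2d(X)-T[:3,3])@T[:3,:3]
    n=np.c_[c[:,0],-c[:,1]]/-c[:,2:]; r2=(n**2).sum(1,keepdims=True)
    return n*(1+p['k1']*r2)*K(p)+[p['cx'],p['cy']]
def save(n,rgb): cv2.imwrite('pics/'+n+'.png',cv2.cvtColor(rgb,cv2.COLOR_RGB2BGR))
E
python3 - <<'E'
from h import *
s=status.observe(); print({k:np.round(v,3).tolist() for k,v in s.items()})
for n in('scene','side','wrist'):
    p=camera_params(n); a,d=capture(n); save(n+'0',a); np.savez(n+'0.npz',a=a,d=d,p=p)
    print(n,p['fov_y'],p['cx'],p['cy'],p['k1'],np.round(p['world_from_camera'],3).tolist())
E
```

```text
{'time': 0.0, 'joint_pos': [1.073, 0.412, -0.013, 1.597, 0.006, 1.134, -0.082], 'dq': [0.002, -0.002, -0.002, 0.001, 0.001, -0.001, 0.001], 'joint_efforts': [-0.0, -60.064, 0.682, -29.941, 0.014, 0.011, 0.0], 'tcp_pos': [0.26, -0.568, 0.249], 'eef_rot': [-3.068, -0.67, 0.001], 'force': [-0.335, 1.241, 0.627], 'ft_torque': [-0.005, 0.027, 0.054], 'gripper_force': 0.0, 'width': 0.085}
scene 45.739563279005516 322.9376723724825 237.39269434978883 0.04779218331621758 [[0.806, -0.332, 0.489, 1.098], [0.591, 0.486, -0.644, -0.795], [-0.024, 0.808, 0.588, 0.818], [0.0, 0.0, 0.0, 1.0]]
side 45.77741723910084 316.38138980495665 239.09591245041864 -0.1763019152960894 [[-0.988, 0.081, -0.132, 0.317], [-0.155, -0.57, 0.807, 1.047], [-0.01, 0.818, 0.575, 0.841], [0.0, 0.0, 0.0, 1.0]]
wrist 64.66957917491722 317.34527796663957 233.69646604385449 -0.05033612848075346 [[0.417, 0.867, 0.273, 0.33], [-0.909, 0.398, 0.123, -0.537], [-0.002, -0.299, 0.954, 0.373], [0.0, 0.0, 0.0, 1.0]]
```

View pics/scene0.png

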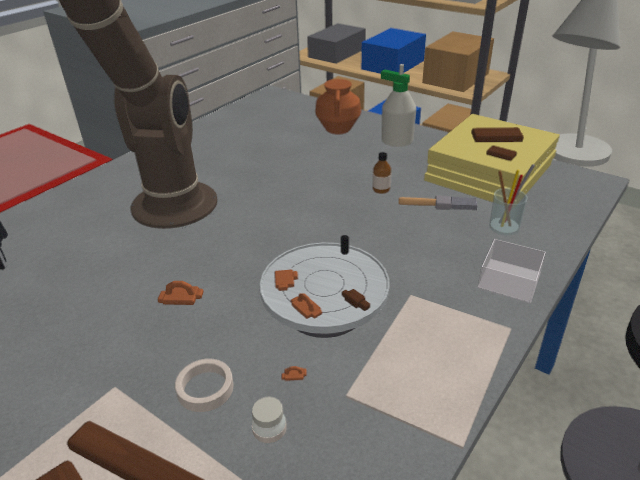

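View pics/side0.png

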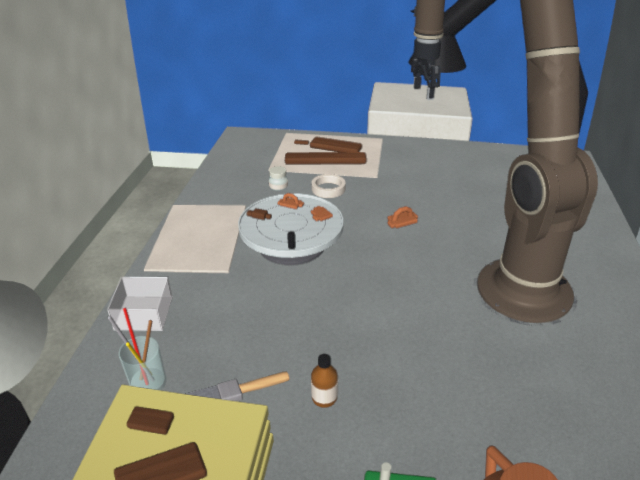

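The scene view shows the turntable at about (325,285), with the peg at (345,243), the flat sherd at (286,279), the handle sherd at (306,306) and the wood at (356,298). The side view has the plate at (291,222), the peg at (291,240) and the handle sherd at (290,201). Two handled decoys lie on the table.

```bash
cat > m.py <<'E'
from h import *
def load(n):
    z=np.load(n+'.npz',allow_pickle=True); return z['a'],z['d'],z['p'].item()
def terr(a):
    h=cv2.cvtColor(a,cv2.COLOR_RGB2HSV); return ((h[...,0]<16)&(h[...,1]>110)&(h[...,2]>35)).astype(np.uint8)
def rim(a,p,box):
    x0,y0,x1,y1=box
    h=cv2.cvtColor(a,cv2.COLOR_RGB2HSV); g=((a[...,1]>125)&(h[...,1]<60)).astype(np.uint8); m=np.zeros_like(g); m[y0:y1,x0:x1]=g[y0:y1,x0:x1]
    cs,_=cv2.findContours(m,0,1); c=max(cs,key=cv2.contourArea); return m,cv2.convexHull(c).reshape(-1,2)
E
python3 - <<'E'
from m import *
for n,box in(('scene0',(250,230,400,345)),('side0',(230,185,352,270))):
    a,d,p=load(n); m,c=rim(a,p,box)
    # points of the rim's far half (top of ellipse) lie on z=.076
    W=onplane(p,c,.076); sel=c[:,1]<c[:,1].mean()
    w=W[sel][:,:2]; A=np.c_[2*w,np.ones(len(w))]; s=np.linalg.lstsq(A,(w**2).sum(1),rcond=None)[0]
    print(n,c.min(0),c.max(0),'ctr',s[:2].round(4),'R',np.sqrt(s[2]+s[:2]@s[:2]).round(4))
    t=terr(a); x0,y0,x1,y1=box; k=np.zeros_like(t); k[y0:y1,x0:x1]=t[y0:y1,x0:x1]
    N,l,st,ce=cv2.connectedComponentsWithStats(k)
    for i in range(1,N):
        if st[i,4]>25:
            ys,xs=np.where(l==i); print(st[i].tolist(),ce[i].round(1),onplane(p,[ce[i]],.078).round(4)[0],a[l==i].mean(0).round())
    dk=(a.max(2)<45).astype(np.uint8); k=np.zeros_like(t); k[y0:y1,x0:x1]=dk[y0:y1,x0:x1]
    N,l,st,ce=cv2.connectedComponentsWithStats(k)
    for i in range(1,N):
        if st[i,4]>25:
            ys,xs=np.where(l==i); ys,xs=ys.astype(float),xs.astype(float)
            print('dark',st[i].tolist(),'foot',onplane(p,[[xs[ys>ys.max()-3].mean(),ys.max()-1.5]],.07).round(4)[0],'top',onplane(p,[[xs[ys<ys.min()+3].mean(),ys.min()+2]],.112).round(4)[0])
E
```

```text
scene0 [260 242] [389 326] ctr [ 0.5685 -0.0982] R 0.13
[275, 270, 22, 20, 354] [284.8 278.7] [ 0.5023 -0.1421  0.078 ] [137.  82.  53.]
[343, 289, 26, 21, 289] [355.8 298.7] [ 0.6529 -0.1105  0.078 ] [72. 46. 32.]
[291, 294, 31, 24, 437] [305.9 306. ] [ 0.5864 -0.1815  0.078 ] [126.  75.  49.]
dark [341, 236, 7, 18, 115] foot [0.5447 0.0086 0.07  ] top [0.5485 0.0013 0.112 ]
side0 [230 185] [351 269] ctr [0.5458 0.1532] R 0.4562
[278, 193, 25, 16, 228] [290.2 201.1] [ 0.5859 -0.1819  0.078 ] [170. 105.  70.]
[311, 207, 21, 14, 196] [320.4 213.4] [ 0.4997 -0.1343  0.078 ] [160.  98.  65.]
[248, 209, 23, 10, 138] [258.8 213.8] [ 0.6521 -0.1113  0.078 ] [100.  66.  46.]
dark [289, 233, 5, 15, 74] foot [ 5.483e-01 -3.000e-04  7.000e-02] top [0.5438 0.017  0.112 ]
```

>>> {"op": "drive_tool", "data": {"plan": [[0, [0, 0, -20], [0, 0, 0.1075]], [0, [0, 0, -20], [0, 0, 0.1075]], [0, [0, 0, -20], [0, 0, 0.1075]], [0, [0, 0, -20], [0, 0, 0.1075]]]}}

```text
time: 0.48
tcp_pos: [0.2603, -0.5679, 0.3305]
eef_rot: [-3.141, 0.009, 0.001]
force: [0.6, -0.6, -0.3]
width: 0.0387
gripper_force: 0.0
```

>>> {"op": "drive_tool", "data": {"plan": [[0, [22, -30, 0], [0, 0, 0]], [0, [22, -30, 0], [0, 0, 0]], [0, [22, -30, 0], [0, 0, 0]], [0, [22, -30, 0], [0, 0, 0]], [0, [22, -30, 0], [0, 0, 0]]]}}

```text
time: 0.9
tcp_pos: [0.371, -0.4165, 0.3298]
eef_rot: [-3.141, 0.001, 0.0]
force: [1.5, -0.3, -0.3]
width: 0.0003
gripper_force: 0.0
```

>>> {"op": "drive_tool", "data": {"plan": [[0, [22, -30, 0], [0, 0, 0]], [0, [22, -30, 0], [0, 0, 0]], [0, [22, -30, 0], [0, 0, 0]], [0, [22, -30, 0], [0, 0, 0]], [0, [22, -30, 0], [0, 0, 0]]]}}

```text
time: 1.32
tcp_pos: [0.4811, -0.2665, 0.33]
eef_rot: [3.142, -0.001, -0.0]
force: [1.1, -0.6, -0.5]
width: 0.0001
gripper_force: 0.0
```

>>> {"op": "drive_tool", "data": {"plan": [[0, [22, -30, 0], [0, 0, 0]], [0, [22, -30, 0], [0, 0, 0]], [0, [22, -30, 0], [0, 0, 0]], [0, [22, -30, 0], [0, 0, 0]], [0, [0, 0, 0], [0, 0, 0]]]}}

```text
time: 1.73
tcp_pos: [0.572, -0.1395, 0.3294]
eef_rot: [-3.137, -0.016, -0.002]
force: [-1.1, 1.0, -0.1]
width: 0.0
gripper_force: 0.0
```

```bash
python3 - <<'E'
from m import *
s=status.observe(); print({k:np.round(v,3).tolist() for k,v in s.items()})
p=camera_params('wrist'); a,d=capture('wrist'); save('wrist1',a); np.savez('wrist1.npz',a=a,d=d,p=p)
print(np.round(p['world_from_camera'],3).tolist(), proj(p,[[.5685,-.0982,.07],[.586,-.18,.075]]))
E
```

```text
{'time': 1.733, 'joint_pos': [0.319, 0.305, -0.208, 1.566, 0.06, 1.277, -1.457], 'dq': [0.057, -0.028, 0.071, 0.042, 0.018, 0.01, 0.1], 'joint_efforts': [2.81, -52.835, 1.677, -32.144, 0.909, 0.151, -1.184], 'tcp_pos': [0.572, -0.139, 0.329], 'eef_rot': [-3.137, -0.016, -0.002], 'force': [-1.099, 1.004, -0.108], 'ft_torque': [-0.001, 0.044, 0.015], 'gripper_force': 0.0, 'width': 0.0}
[[0.01, 0.954, 0.298, 0.648], [-1.0, 0.011, -0.002, -0.14], [-0.005, -0.298, 0.954, 0.453], [0.0, 0.0, 0.0, 1.0]] [[277.79597414 196.23762799]
 [358.46545564 181.00194307]]
```

View pics/wrist1.png

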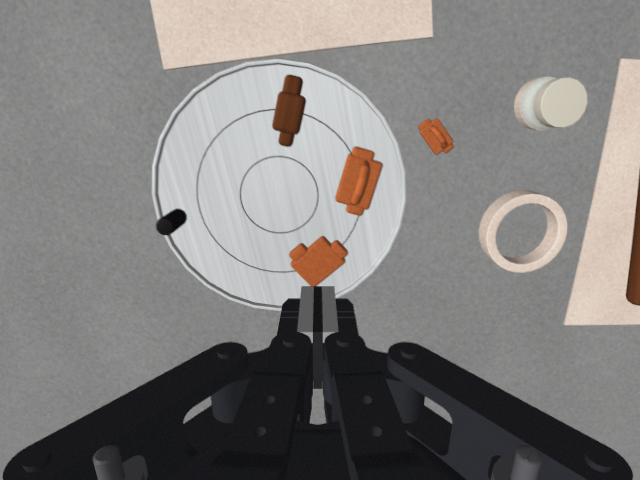

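The wrist view shows the plate centre at about (279,195), the handle sherd at (358,181), the flat sherd at (319,261), the wood at (290,110) and the peg at (172,221).

```bash
cat >> m.py <<'E'
def blobs(a,p,z=.080):
    t=cv2.morphologyEx(terr(a),cv2.MORPH_OPEN,np.ones((3,3))); cs,_=cv2.findContours(t,0,1); out=[]
    for c in cs:
        if cv2.contourArea(c)<120: continue
        W=onplane(p,c.reshape(-1,2),z)[:,:2]; (cx,cy),wh,_=cv2.minAreaRect((W*1000).astype(np.float32))
        m=cv2.moments((W*1e3).astype(np.float32).reshape(-1,1,2)); ce=np.array([m['m10'],m['m01']])/m['m00']
        mask=np.zeros(a.shape[:2],np.uint8); cv2.drawContours(mask,[c],-1,1,-1)
        out.append((np.array([cx,cy])/1e3,ce/1e3,np.sort(wh).round(),a[mask>0].mean(0).round()))
    return out
E
python3 - <<'E'
from m import *
a,d,p=load('wrist1'); m,c=rim(a,p,(148,55,412,315)); W=onplane(p,c,.076)[:,:2]
W=W[c[:,1]<270]
A=np.c_[2*W,np.ones(len(W))]; s=np.linalg.lstsq(A,(W**2).sum(1),rcond=None)[0]
C=s[:2]; print('ctr',C.round(4),np.sqrt(s[2]+C@C).round(4))
for b in blobs(a,p): v=b[0]-C; print(b[0].round(4),b[1].round(4),b[2],b[3],'r',np.hypot(*v).round(4),'ang',np.degrees(np.arctan2(v[1],v[0])).round(1))
k=np.zeros_like(m); k[195:245,140:200]=(a.max(2)<60)[195:245,140:200]
ys,xs=np.where(k); print('peg px',xs.min(),xs.max(),ys.min(),ys.max(), len(xs))
q=cv2.minAreaRect(np.c_[xs,ys].astype(np.float32)); print(q)
P=onplane(p,[[xs.mean(),ys.mean()]],.091)[0,:2]; v=P-C; print('peg',P,np.hypot(*v),np.degrees(np.arctan2(v[1],v[0])))
for h,l in((.07,'plate'),): 
    r=d[185:205,270:290]; o,dd=rays(p,[[279,195]]); print('plate z by depth',(o+dd[0]*np.median(r))[2])
E
```

```text
ctr [ 0.2354 -0.1042] 0.4832
[ 0.5062 -0.1394] [ 0.5026 -0.1396] [46. 55.] [166.  91.  51.] r 0.2731 ang -7.4
[ 0.5151 -0.4819] [ 0.4981 -0.4885] [ 14. 135.] [88. 51. 30.] r 0.47 ang -53.5
[ 0.5861 -0.179 ] [ 0.5865 -0.1791] [35. 64.] [166.  90.  51.] r 0.3586 ang -12.0
[ 0.6312 -0.2523] [ 0.6315 -0.2521] [21. 38.] [166.  91.  52.] r 0.4226 ang -20.5
[ 0.6525 -0.1112] [ 0.6529 -0.1111] [25. 63.] [90. 52. 31.] r 0.4171 ang -1.0
peg px 157 185 210 234 471
((170.516357421875, 221.31964111328125), (17.541053771972656, 31.369037628173828), 50.194427490234375)
peg [0.54592593 0.00756692] 0.32999173296966267 19.797711123720212
plate z by depth 0.07024842196796155
```

```bash
python3 - <<'E'
from m import *
a,d,p=load('wrist1'); v,u=np.mgrid[40:285,140:420]; o,dd=rays(p,np.c_[u.ravel(),v.ravel()])
X=o+dd*d[v.ravel(),u.ravel()][:,None]; m=np.zeros(a.shape[:2],np.uint8); m[v.ravel(),u.ravel()]=(X[:,2]>.055)&(X[:,2]<.083)
cs,_=cv2.findContours(m,0,1); c=max(cs,key=cv2.contourArea); c=cv2.convexHull(c).reshape(-1,2); c=c[c[:,1]<270]
W=onplane(p,c,.076)[:,:2]; A=np.c_[2*W,np.ones(len(W))]; s=np.linalg.lstsq(A,(W**2).sum(1),rcond=None)[0]
C=s[:2]; print('ctr',C.round(4),np.sqrt(s[2]+C@C).round(4))
for n,P in(('h',[.5863,-.179]),('f',[.504,-.1395]),('w',[.6527,-.1112]),('peg',[.5459,.0076])):
    w=np.array(P)-C; print(n,np.hypot(*w).round(4),np.degrees(np.arctan2(w[1],w[0])).round(1))
E
```

```text
ctr [ 0.5701 -0.0986] 0.1292
h 0.082 -78.6
f 0.0777 -148.3
w 0.0835 -8.7
peg 0.1089 102.8
```

>>> {"op": "drive_tool", "data": {"plan": [[0, [2, -31.4, 0], [0, 0, 0]], [0, [2, -31.4, 0], [0, 0, 0]], [0, [2, -31.4, 0], [0, 0, 0]], [0, [2, -31.4, 0], [0, 0, 0]], [0, [2, -31.4, 0], [0, 0, 0]]]}}

```text
time: 2.2
tcp_pos: [0.5781, 0.0087, 0.3299]
eef_rot: [3.141, -0.003, -0.001]
force: [1.1, 0.2, -0.3]
width: 0.0001
gripper_force: 0.0
```

>>> {"op": "drive_tool", "data": {"plan": [[0, [0, 0, 0], [0, 0, 0]], [0, [0, 0, 25], [0, 0, 0]], [0, [0, 0, 30], [0, 0, 0]], [0, [0, 0, 25], [0, 0, 0]], [0, [0, 0, 0], [0, 0, 0]]]}}

```text
time: 2.62
tcp_pos: [0.5756, 0.007, 0.2449]
eef_rot: [3.14, -0.002, -0.013]
force: [-1.1, -0.8, -0.6]
width: -0.0
gripper_force: 0.0
```

```bash
python3 - <<'E'
from m import *
s=status.observe(); print({k:np.round(s[k],4).tolist() for k in('time','tcp_pos','eef_rot','dq','force')})
E
```

```text
{'time': 2.6167, 'tcp_pos': [0.5756, 0.007, 0.2449], 'eef_rot': [3.1404, -0.0022, -0.0133], 'dq': [0.0032, -0.0409, -0.0054, -0.0855, -0.0123, 0.095, 0.0111], 'force': [-1.118, -0.8349, -0.5854]}
```

>>> {"op": "drive_tool", "data": {"plan": [[0, [0, 0, 30], [0, 0, 0]], [0, [0, 0, 30], [0, 0, 0]], [0, [0, 0, 30], [0, 0, 0]], [0, [0, 0, 25], [0, 0, 0]], [0, [0, 0, 15], [0, 0, 0]]]}}

```text
time: 3.03
tcp_pos: [0.5778, 0.0075, 0.1185]
eef_rot: [3.141, -0.002, -0.003]
force: [0.1, -0.8, 0.6]
width: -0.0002
gripper_force: 0.0
```

>>> {"op": "drive_tool", "data": {"plan": [[0, [0, 0, 7], [0, 0, 0]], [0, [0, 0, 0], [0, 0, 0]], [0, [0, 0, 0], [0, 0, 0]]]}}

```text
time: 3.28
tcp_pos: [0.5793, 0.0083, 0.1142]
eef_rot: [3.141, -0.001, 0.002]
force: [0.5, -0.3, 0.1]
width: -0.0001
gripper_force: 0.0
```

```bash
python3 - <<'E'
from m import *
s=status.observe(); print({k:np.round(s[k],4).tolist() for k in('time','tcp_pos','eef_rot','force')})
for n in('side','wrist'):
    p=camera_params(n); a,d=capture(n)
    if n=='side': a=cv2.resize(a[150:300,200:400],None,fx=3,fy=3)
    else: np.savez('wrist2.npz',a=a,d=d,p=p)
    save(n+'2',a)
C=np.array([.5695,-.0985]); t=np.radians(85.5)
W=[.014,.028,.042,.056,.070,.084,.098,.106,.11,.11,.11]
x=C+.108*np.array([np.cos(t),np.sin(t)])
for w in W:
    t+=w; n=C+.108*np.array([np.cos(t),np.sin(t)]); print(np.round((n-x)*1e3*[1,-1],1),np.degrees(t).round(1)); x=n
E
```

```text
{'time': 3.2833, 'tcp_pos': [0.5793, 0.0083, 0.1142], 'eef_rot': [3.1414, -0.0011, 0.0019], 'force': [0.4659, -0.285, 0.0793]}
[-1.5 -0.1] 86.3
[-3.  -0.2] 87.9
[-4.5 -0.1] 90.3
[-6.   0.2] 93.5
[-7.5  0.7] 97.5
[-8.9  1.6] 102.3
[-10.2   2.8] 108.0
[-10.7   4.1] 114.0
[-10.6   5.4] 120.3
[-9.9  6.6] 126.6
[-9.1  7.6] 132.9
```

View pics/side2.png

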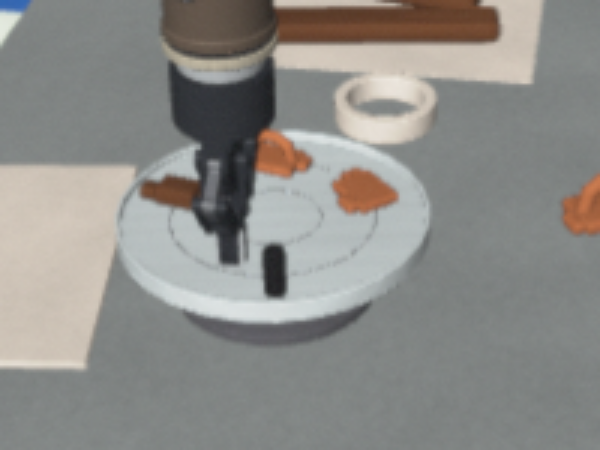

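The side crop shows the closed fingertips at (230,262), behind and clear of the peg at (275,270). I'll push anticlockwise now.

>>> {"op": "drive_tool", "data": {"plan": [[0, [-1.5, -0.1, 4], [0, 0, 0]], [0, [-3.2, -0.1, 4], [0, 0, 0]], [0, [-4.9, -0.1, 0], [0, 0, 0]], [0, [-6.4, 0.3, 0], [0, 0, 0]], [0, [-8.1, 0.8, 0], [0, 0, 0]]]}}

```text
time: 3.8
tcp_pos: [0.554, 0.008, 0.1051]
eef_rot: [3.142, 0.0, 0.001]
force: [0.2, 0.5, 0.1]
width: -0.0001
gripper_force: 0.0
```

>>> {"op": "drive_tool", "data": {"plan": [[0, [-9.6, 1.9, 0], [0, 0, 0]], [0, [-10.9, 3.2, 0], [0, 0, 0]], [0, [-11.9, 5.1, 0], [0, 0, 0]], [0, [-12.1, 7, 0], [0, 0, 0]], [0, [-11.2, 8.6, 0], [0, 0, 0]]]}}

```text
time: 4.22
tcp_pos: [0.4975, -0.0179, 0.1052]
eef_rot: [3.141, 0.001, 0.001]
force: [0.1, -1.1, 0.6]
width: -0.0001
gripper_force: 0.0
```

>>> {"op": "drive_tool", "data": {"plan": [[0, [0, 0, -6], [0, 0, 0]], [0, [0, 0, -20], [0, 0, 0]], [0, [0, 0, -25], [0, 0, 0]], [0, [26, 26, 0], [0, 0, 0]], [0, [26, 26, 0], [0, 0, 0]]]}}

```text
time: 4.63
tcp_pos: [0.552, -0.0685, 0.159]
eef_rot: [-3.141, -0.006, -0.006]
force: [0.9, -0.3, 0.3]
width: 0.0001
gripper_force: 0.0
```

```bash
cat > t.py <<'E'
from m import *
C=np.array([.5695,-.0985]); 
def meas(tag):
    s=status.observe(); p=camera_params('wrist'); a,d=capture('wrist'); np.savez(f'{tag}.npz',a=a,d=d,p=p,s=s)
    print(tag,'t',s['time'],'tcp',np.round(s['tcp_pos'],4),'rot',np.round(s['eef_rot'],3))
    for b in blobs(a,p):
        v=b[0]-C; print('  ',b[0].round(4),b[2],b[3][0],'r',np.hypot(*v).round(4),'ang',np.arctan2(v[1],v[0]).round(4))
    return a
E
python3 - <<'E'
from t import *
save('w3',meas('w3')); meas('w4'); print(status.observe()['time'])
E
```

```text
w3 t 4.6333 tcp [ 0.552  -0.0685  0.159 ] rot [-3.141 -0.006 -0.006]
   [ 0.5911 -0.0198] [20. 61.] 79.0 r 0.0817 ang 1.3032
   [ 0.6077 -0.1668] [41. 55.] 152.0 r 0.0782 ang -1.0607
   [ 0.6317 -0.2239] [15. 32.] 148.0 r 0.1399 ang -1.1104
   [ 0.6536 -0.0915] [29. 60.] 146.0 r 0.0844 ang 0.0829
w4 t 4.6833 tcp [ 0.5567 -0.0763  0.1582] rot [ 3.138 -0.006  0.011]
   [ 0.581 -0.016] [27. 64.] 78.0 r 0.0833 ang 1.4324
   [ 0.6115 -0.1613] [46. 55.] 154.0 r 0.0755 ang -0.981
   [ 0.6291 -0.2209] [19. 34.] 152.0 r 0.1361 ang -1.1178
   [ 0.65   -0.0818] [35. 62.] 148.0 r 0.0822 ang 0.204
4.7333
```

View pics/w3.png

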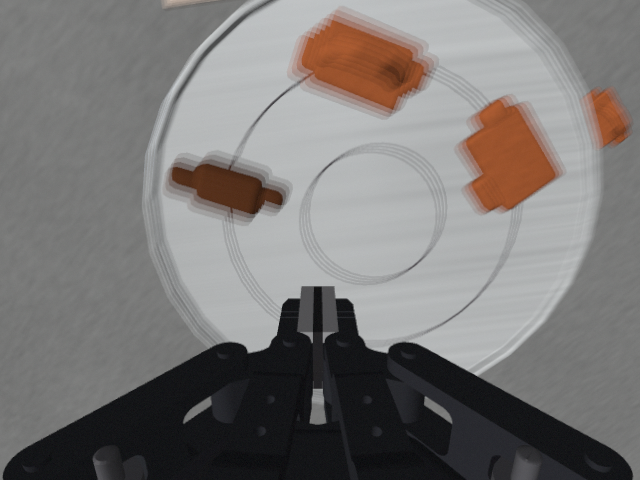

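The frame is blurred because the arm was still moving. It shows the handle sherd at (362,60), the flat sherd at (512,157) and the wood at (228,190), all coasting and in place. I'll hold briefly and measure again with the arm still.

>>> {"op": "drive_tool", "data": {"plan": [[0, [0, 0, 0], [0, 0, 0]], [0, [0, 0, 0], [0, 0, 0]]]}}

```text
time: 4.9
tcp_pos: [0.5502, -0.0691, 0.156]
eef_rot: [-3.141, -0.0, 0.001]
force: [-0.5, 1.1, -0.5]
width: -0.0001
gripper_force: 0.0
```

```bash
python3 - <<'E'
from t import *
meas('w5'); meas('w6'); meas('w7'); print(status.observe()['time'],status.observe()['tcp_pos'])
E
```

```text
w5 t 4.9 tcp [ 0.5502 -0.0691  0.156 ] rot [-3.141e+00 -0.000e+00  1.000e-03]
   [ 0.5489 -0.0178] [27. 65.] 80.0 r 0.0832 ang 1.8206
   [ 0.629  -0.2202] [19. 33.] 154.0 r 0.1355 ang -1.116
   [ 0.6379 -0.0525] [35. 63.] 149.0 r 0.0825 ang 0.5921
   [ 0.6325 -0.1408] [46. 56.] 156.0 r 0.0759 ang -0.591
w6 t 4.95 tcp [ 0.5501 -0.0687  0.156 ] rot [-3.141e+00 -1.000e-03  1.000e-03]
   [ 0.5418 -0.0201] [27. 65.] 81.0 r 0.0831 ang 1.9104
   [ 0.629  -0.2202] [19. 33.] 155.0 r 0.1355 ang -1.116
   [ 0.6337 -0.0469] [35. 63.] 150.0 r 0.0824 ang 0.6778
   [ 0.6362 -0.1351] [46. 55.] 157.0 r 0.0761 ang -0.5024
w7 t 5.0 tcp [ 0.55   -0.0686  0.156 ] rot [-3.141e+00 -2.000e-03  1.000e-03]
   [ 0.535 -0.023] [27. 65.] 81.0 r 0.083 ang 1.9997
   [ 0.6292 -0.2203] [19. 33.] 156.0 r 0.1356 ang -1.1152
   [ 0.6289 -0.0415] [35. 63.] 150.0 r 0.0823 ang 0.7656
   [ 0.6392 -0.1296] [46. 55.] 158.0 r 0.0763 ang -0.4192
5.05 [ 0.55014893 -0.06868484  0.15606089]
```

```bash
cat > plan.py <<'E'
import sys,json
from t import *
# args: t0 theta0 omega0 decel(at omega0) t_now cmdx cmdy rows blendrows r
t0,th,om,al,tn,cx,cy,N,B,r=map(float,sys.argv[1:]); cmd=np.array([cx,cy]); st=cmd.copy(); out=[]
for k in range(1,int(N)+1):
    t=tn+k/12; u=t-t0; a=th+om*u-.5*al*u*u; g=C+r*np.array([np.cos(a),np.sin(a)])
    s=min(1,k/B); s=s*s*(3-2*s); want=st+(g-st)*s if s<1 else g
    d=np.round((want-cmd)*1e3,1); cmd=cmd+d/1e3; out.append([float(d[0]),float(-d[1]),0])
for i in range(0,len(out),5): print(json.dumps([[0,o,[0,0,0]] for o in out[i:i+5]]))
print('cmd',cmd.round(4),'theta',a%6.2832,'w',om-al*u,'t',t)
E
python3 plan.py 4.95 .678 1.74 .11 5.05 .5502 -.0694 20 9 .0823
```

```text
[[0, [2.2, -1.4, 0], [0, 0, 0]], [0, [4.6, -4.4, 0], [0, 0, 0]], [0, [4.3, -7.1, 0], [0, 0, 0]], [0, [2.0, -8.9, 0], [0, 0, 0]], [0, [-1.4, -9.2, 0], [0, 0, 0]]]
[[0, [-5.4, -7.9, 0], [0, 0, 0]], [0, [-8.7, -5.0, 0], [0, 0, 0]], [0, [-10.6, -0.9, 0], [0, 0, 0]], [0, [-10.5, 3.6, 0], [0, 0, 0]], [0, [-9.2, 6.5, 0], [0, 0, 0]]]
[[0, [-8.1, 7.6, 0], [0, 0, 0]], [0, [-7.1, 8.6, 0], [0, 0, 0]], [0, [-5.7, 9.5, 0], [0, 0, 0]], [0, [-4.5, 10.0, 0], [0, 0, 0]], [0, [-3.0, 10.6, 0], [0, 0, 0]]]
[[0, [-1.6, 10.7, 0], [0, 0, 0]], [0, [-0.2, 10.8, 0], [0, 0, 0]], [0, [1.2, 10.7, 0], [0, 0, 0]], [0, [2.6, 10.4, 0], [0, 0, 0]], [0, [3.9, 9.9, 0], [0, 0, 0]]]
cmd [ 0.495  -0.1335] theta 3.5803388888888885 w 1.5456666666666667 t 6.716666666666667
```

>>> {"op": "drive_tool", "data": {"plan": [[0, [2.2, -1.4, 0], [0, 0, 0]], [0, [4.6, -4.4, 0], [0, 0, 0]], [0, [4.3, -7.1, 0], [0, 0, 0]], [0, [2.0, -8.9, 0], [0, 0, 0]], [0, [-1.4, -9.2, 0], [0, 0, 0]]]}}

```text
time: 5.47
tcp_pos: [0.5632, -0.0374, 0.156]
eef_rot: [-3.141, -0.0, -0.001]
force: [-1.0, 0.6, 0.3]
width: 0.0001
gripper_force: 0.0
```

>>> {"op": "drive_tool", "data": {"plan": [[0, [-5.4, -7.9, 0], [0, 0, 0]], [0, [-8.7, -5.0, 0], [0, 0, 0]], [0, [-10.6, -0.9, 0], [0, 0, 0]], [0, [-10.5, 3.6, 0], [0, 0, 0]], [0, [-9.2, 6.5, 0], [0, 0, 0]]]}}

```text
time: 5.88
tcp_pos: [0.5164, -0.0346, 0.156]
eef_rot: [3.142, 0.002, -0.001]
force: [-0.0, -0.2, 0.1]
width: -0.0001
gripper_force: 0.0
```

>>> {"op": "drive_tool", "data": {"plan": [[0, [-8.1, 7.6, 0], [0, 0, 0]], [0, [-7.1, 8.6, 0], [0, 0, 0]], [0, [-5.7, 9.5, 0], [0, 0, 0]], [0, [-4.5, 10.0, 0], [0, 0, 0]], [0, [-3.0, 10.6, 0], [0, 0, 0]]]}}

```text
time: 6.3
tcp_pos: [0.4891, -0.0829, 0.1561]
eef_rot: [3.141, -0.002, 0.0]
force: [-0.5, 0.2, 0.0]
width: -0.0002
gripper_force: 0.0
```

>>> {"op": "drive_tool", "data": {"plan": [[0, [-1.6, 10.7, 0], [0, 0, 0]], [0, [-0.2, 10.8, 0], [0, 0, 0]], [0, [1.2, 10.7, 0], [0, 0, 0]], [0, [2.6, 10.4, 0], [0, 0, 0]], [0, [3.9, 9.9, 0], [0, 0, 0]]]}}

```text
time: 6.72
tcp_pos: [0.4958, -0.1352, 0.1559]
eef_rot: [3.142, -0.001, 0.0]
force: [-0.6, 0.1, -0.8]
width: 0.0001
gripper_force: 0.0
```

```bash
python3 - <<'E'
from t import *
save('w8',meas('w8')); print(status.observe()['time'],status.observe()['tcp_pos'])
E
```

```text
w8 t 6.7167 tcp [ 0.4958 -0.1352  0.1559] rot [ 3.142e+00 -1.000e-03  0.000e+00]
   [ 0.3876 -0.216 ] [ 7. 27.] 141.0 r 0.2165 ang -2.5681
   [ 0.4997 -0.1385] [36. 64.] 152.0 r 0.0805 ang -2.6206
   [ 0.5129 -0.0514] [46. 55.] 155.0 r 0.0736 ang 2.447
   [ 0.5837 -0.1815] [25. 63.] 87.0 r 0.0842 ang -1.4017
   [ 0.6131 -0.2371] [19. 33.] 157.0 r 0.1453 ang -1.2663
6.7667 [ 0.49664816 -0.13730428  0.15600076]
```

View pics/w8.png

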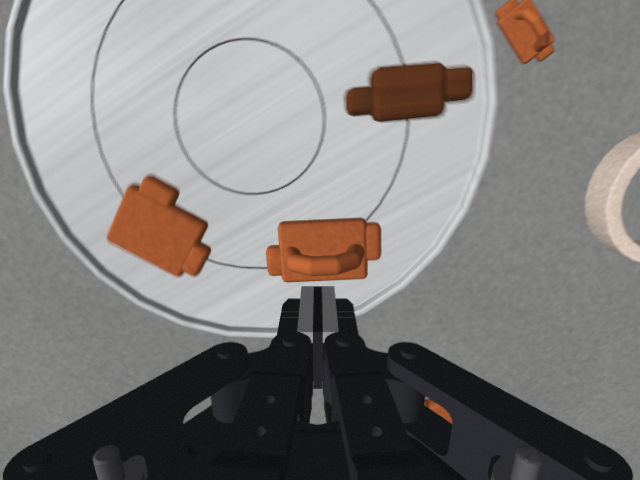

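The wrist frame shows the handle sherd at (323,248), just under the fingertips. It is about 7 mm ahead of my model, so I'll correct and keep following.

```bash
python3 plan.py 6.7167 3.6626 1.592 .107 6.7667 .495 -.1335 20 1 .082
```

```text
[[0, [13.5, 19.8, 0], [0, 0, 0]], [0, [7.7, 7.5, 0], [0, 0, 0]], [0, [8.6, 6.4, 0], [0, 0, 0]], [0, [9.2, 5.2, 0], [0, 0, 0]], [0, [9.8, 4.0, 0], [0, 0, 0]]]
[[0, [10.2, 2.6, 0], [0, 0, 0]], [0, [10.3, 1.3, 0], [0, 0, 0]], [0, [10.4, 0.0, 0], [0, 0, 0]], [0, [10.3, -1.3, 0], [0, 0, 0]], [0, [9.9, -2.5, 0], [0, 0, 0]]]
[[0, [9.5, -3.8, 0], [0, 0, 0]], [0, [8.9, -4.8, 0], [0, 0, 0]], [0, [8.1, -5.9, 0], [0, 0, 0]], [0, [7.4, -6.8, 0], [0, 0, 0]], [0, [6.4, -7.6, 0], [0, 0, 0]]]
[[0, [5.4, -8.3, 0], [0, 0, 0]], [0, [4.4, -8.8, 0], [0, 0, 0]], [0, [3.3, -9.2, 0], [0, 0, 0]], [0, [2.1, -9.5, 0], [0, 0, 0]], [0, [1.0, -9.6, 0], [0, 0, 0]]]
cmd [ 0.6514 -0.1022] theta 6.237871805555554 w 1.4083166666666669 t 8.433366666666666
```

>>> {"op": "drive_tool", "data": {"plan": [[0, [13.0, 19.0, 0], [0, 0, 0]], [0, [8.2, 8.3, 0], [0, 0, 0]], [0, [8.6, 6.4, 0], [0, 0, 0]], [0, [9.2, 5.2, 0], [0, 0, 0]], [0, [9.8, 4.0, 0], [0, 0, 0]]]}}

```text
time: 7.18
tcp_pos: [0.5451, -0.177, 0.1558]
eef_rot: [-3.141, 0.0, 0.0]
force: [-0.7, 0.1, 0.4]
width: 0.0007
gripper_force: 0.0
```

>>> {"op": "drive_tool", "data": {"plan": [[0, [10.2, 2.6, 0], [0, 0, 0]], [0, [10.3, 1.3, 0], [0, 0, 0]], [0, [10.4, 0.0, 0], [0, 0, 0]], [0, [10.3, -1.3, 0], [0, 0, 0]], [0, [9.9, -2.5, 0], [0, 0, 0]]]}}

```text
time: 7.6
tcp_pos: [0.5964, -0.1765, 0.1558]
eef_rot: [-3.141, 0.0, 0.0]
force: [-0.0, -0.8, 0.4]
width: 0.0002
gripper_force: 0.0
```

>>> {"op": "drive_tool", "data": {"plan": [[0, [9.5, -3.8, 0], [0, 0, 0]], [0, [8.9, -4.8, 0], [0, 0, 0]], [0, [8.1, -5.9, 0], [0, 0, 0]], [0, [7.4, -6.8, 0], [0, 0, 0]], [0, [6.4, -7.6, 0], [0, 0, 0]]]}}

```text
time: 8.02
tcp_pos: [0.6365, -0.1471, 0.156]
eef_rot: [-3.141, 0.0, -0.0]
force: [-0.1, 0.4, -0.6]
width: -0.0004
gripper_force: 0.0
```

>>> {"op": "drive_tool", "data": {"plan": [[0, [5.4, -8.3, 0], [0, 0, 0]], [0, [4.4, -8.8, 0], [0, 0, 0]], [0, [3.3, -9.2, 0], [0, 0, 0]], [0, [2.1, -9.5, 0], [0, 0, 0]], [0, [1.0, -9.6, 0], [0, 0, 0]]]}}

```text
time: 8.43
tcp_pos: [0.652, -0.1015, 0.156]
eef_rot: [-3.142, -0.0, 0.0]
force: [0.1, 0.2, 0.9]
width: -0.0002
gripper_force: 0.0
```

```bash
python3 - <<'E'
from t import *
meas('w9'); print(status.observe()['time'],status.observe()['tcp_pos'])
E
```

```text
w9 t 8.4333 tcp [ 0.652  -0.1015  0.156 ] rot [-3.142 -0.     0.   ]
   [ 0.6014 -0.181 ] [34. 59.] 155.0 r 0.0884 ang -1.2018
   [ 0.606  -0.0219] [33. 62.] 74.0 r 0.0848 ang 1.1257
   [ 0.656  -0.2264] [18. 34.] 158.0 r 0.1544 ang -0.976
   [ 0.6531 -0.1061] [36. 64.] 149.0 r 0.084 ang -0.091
8.4833 [ 0.6522198  -0.0985971   0.15604594]
```

```bash
python3 plan.py 8.4333 6.197 1.378 .115 8.4833 .6514 -.1022 20 1 .0825
```

```text
[[0, [0.2, -11.7, 0], [0, 0, 0]], [0, [-1.4, -9.2, 0], [0, 0, 0]], [0, [-2.4, -8.9, 0], [0, 0, 0]], [0, [-3.4, -8.6, 0], [0, 0, 0]], [0, [-4.3, -8.0, 0], [0, 0, 0]]]
[[0, [-5.1, -7.5, 0], [0, 0, 0]], [0, [-5.9, -6.8, 0], [0, 0, 0]], [0, [-6.5, -6.2, 0], [0, 0, 0]], [0, [-7.1, -5.3, 0], [0, 0, 0]], [0, [-7.6, -4.5, 0], [0, 0, 0]]]
[[0, [-7.9, -3.7, 0], [0, 0, 0]], [0, [-8.2, -2.7, 0], [0, 0, 0]], [0, [-8.4, -1.9, 0], [0, 0, 0]], [0, [-8.5, -1.0, 0], [0, 0, 0]], [0, [-8.5, -0.1, 0], [0, 0, 0]]]
[[0, [-8.3, 0.7, 0], [0, 0, 0]], [0, [-8.2, 1.6, 0], [0, 0, 0]], [0, [-8.0, 2.3, 0], [0, 0, 0]], [0, [-7.6, 3.2, 0], [0, 0, 0]], [0, [-7.2, 3.8, 0], [0, 0, 0]]]
cmd [ 0.5271 -0.0277] theta 2.109917361111111 w 1.1805833333333333 t 10.149966666666666
```

>>> {"op": "drive_tool", "data": {"plan": [[0, [0.2, -11.7, 0], [0, 0, 0]], [0, [-1.4, -9.2, 0], [0, 0, 0]], [0, [-2.4, -8.9, 0], [0, 0, 0]], [0, [-3.4, -8.6, 0], [0, 0, 0]], [0, [-4.3, -8.0, 0], [0, 0, 0]]]}}

```text
time: 8.9
tcp_pos: [0.6402, -0.0552, 0.156]
eef_rot: [-3.142, -0.0, -0.0]
force: [0.3, -0.9, -0.2]
width: 0.0001
gripper_force: 0.0
```

>>> {"op": "drive_tool", "data": {"plan": [[0, [-5.1, -7.5, 0], [0, 0, 0]], [0, [-5.9, -6.8, 0], [0, 0, 0]], [0, [-6.5, -6.2, 0], [0, 0, 0]], [0, [-7.1, -5.3, 0], [0, 0, 0]], [0, [-7.6, -4.5, 0], [0, 0, 0]]]}}

```text
time: 9.32
tcp_pos: [0.6076, -0.0254, 0.156]
eef_rot: [3.142, -0.0, 0.0]
force: [0.4, -0.5, -0.1]
width: -0.0002
gripper_force: 0.0
```

>>> {"op": "drive_tool", "data": {"plan": [[0, [-7.9, -3.7, 0], [0, 0, 0]], [0, [-8.2, -2.7, 0], [0, 0, 0]], [0, [-8.4, -1.9, 0], [0, 0, 0]], [0, [-8.5, -1.0, 0], [0, 0, 0]], [0, [-8.5, -0.1, 0], [0, 0, 0]]]}}

```text
time: 9.73
tcp_pos: [0.566, -0.0165, 0.156]
eef_rot: [3.142, -0.0, 0.0]
force: [-0.3, -0.4, 0.5]
width: 0.0001
gripper_force: 0.0
```

>>> {"op": "drive_tool", "data": {"plan": [[0, [-8.3, 0.7, 0], [0, 0, 0]], [0, [-8.2, 1.6, 0], [0, 0, 0]], [0, [-8.0, 2.3, 0], [0, 0, 0]], [0, [-7.6, 3.2, 0], [0, 0, 0]], [0, [-7.2, 3.8, 0], [0, 0, 0]]]}}

```text
time: 10.15
tcp_pos: [0.5269, -0.0285, 0.156]
eef_rot: [3.142, -0.001, 0.0]
force: [0.2, 0.3, 0.2]
width: 0.0003
gripper_force: 0.0
```

```bash
python3 - <<'E'
from t import *
meas('w10'); print(status.observe()['time'],status.observe()['tcp_pos'])
E
```

```text
w10 t 10.15 tcp [ 0.5269 -0.0285  0.156 ] rot [ 3.142e+00 -1.000e-03  0.000e+00]
   [ 0.4883 -0.1141] [28. 66.] 86.0 r 0.0827 ang -2.9516
   [ 0.531  -0.0275] [35. 62.] 155.0 r 0.0807 ang 2.0673
   [ 0.617 -0.039] [45. 55.] 160.0 r 0.0762 ang 0.897
10.2 [ 0.52551827 -0.0296634   0.15588716]
```

```bash
python3 plan.py 10.15 2.07 1.15 .12 10.2 .5271 -.0277 20 1 .082
```

```text
[[0, [-7.3, 5.6, 0], [0, 0, 0]], [0, [-5.9, 5.0, 0], [0, 0, 0]], [0, [-5.4, 5.4, 0], [0, 0, 0]], [0, [-4.8, 5.9, 0], [0, 0, 0]], [0, [-4.2, 6.2, 0], [0, 0, 0]]]
[[0, [-3.6, 6.5, 0], [0, 0, 0]], [0, [-2.9, 6.8, 0], [0, 0, 0]], [0, [-2.3, 6.9, 0], [0, 0, 0]], [0, [-1.7, 7.0, 0], [0, 0, 0]], [0, [-1.1, 7.1, 0], [0, 0, 0]]]
[[0, [-0.4, 7.1, 0], [0, 0, 0]], [0, [0.2, 7.0, 0], [0, 0, 0]], [0, [0.8, 6.9, 0], [0, 0, 0]], [0, [1.3, 6.8, 0], [0, 0, 0]], [0, [1.9, 6.6, 0], [0, 0, 0]]]
[[0, [2.4, 6.3, 0], [0, 0, 0]], [0, [2.9, 6.0, 0], [0, 0, 0]], [0, [3.3, 5.7, 0], [0, 0, 0]], [0, [3.8, 5.4, 0], [0, 0, 0]], [0, [4.1, 5.0, 0], [0, 0, 0]]]
cmd [ 0.5082 -0.1529] theta 3.8673499999999983 w 0.9440000000000002 t 11.866666666666665
```

>>> {"op": "drive_tool", "data": {"plan": [[0, [-7.3, 5.6, 0], [0, 0, 0]], [0, [-5.9, 5.0, 0], [0, 0, 0]], [0, [-5.4, 5.4, 0], [0, 0, 0]], [0, [-4.8, 5.9, 0], [0, 0, 0]], [0, [-4.2, 6.2, 0], [0, 0, 0]]]}}

```text
time: 10.62
tcp_pos: [0.4995, -0.0569, 0.156]
eef_rot: [3.142, -0.0, -0.0]
force: [0.9, 0.4, 0.8]
width: -0.0002
gripper_force: 0.0
```

>>> {"op": "drive_tool", "data": {"plan": [[0, [-3.6, 6.5, 0], [0, 0, 0]], [0, [-2.9, 6.8, 0], [0, 0, 0]], [0, [-2.3, 6.9, 0], [0, 0, 0]], [0, [-1.7, 7.0, 0], [0, 0, 0]], [0, [-1.1, 7.1, 0], [0, 0, 0]]]}}

```text
time: 11.03
tcp_pos: [0.4883, -0.0913, 0.156]
eef_rot: [3.142, -0.001, 0.0]
force: [0.2, -0.3, -0.3]
width: 0.0002
gripper_force: 0.0
```

>>> {"op": "drive_tool", "data": {"plan": [[0, [-0.4, 7.1, 0], [0, 0, 0]], [0, [0.2, 7.0, 0], [0, 0, 0]], [0, [0.8, 6.9, 0], [0, 0, 0]], [0, [1.3, 6.8, 0], [0, 0, 0]], [0, [1.9, 6.6, 0], [0, 0, 0]]]}}

```text
time: 11.45
tcp_pos: [0.4924, -0.1257, 0.1559]
eef_rot: [3.142, -0.0, -0.0]
force: [0.3, 0.3, -0.3]
width: 0.0001
gripper_force: 0.0
```

>>> {"op": "drive_tool", "data": {"plan": [[0, [2.4, 6.3, 0], [0, 0, 0]], [0, [2.9, 6.0, 0], [0, 0, 0]], [0, [3.3, 5.7, 0], [0, 0, 0]], [0, [3.8, 5.4, 0], [0, 0, 0]], [0, [4.1, 5.0, 0], [0, 0, 0]]]}}

```text
time: 11.87
tcp_pos: [0.5091, -0.1539, 0.156]
eef_rot: [3.142, -0.0, 0.0]
force: [0.8, -0.4, 0.2]
width: -0.0001
gripper_force: 0.0
```

```bash
python3 - <<'E'
from t import *
meas('w11'); print(status.observe()['time'],status.observe()['tcp_pos'])
E
python3 plan.py 11.8667 3.867 .94 .11 11.9167 .5082 -.1529 10 1 .082
```

```text
w11 t 11.8667 tcp [ 0.5091 -0.1539  0.156 ] rot [ 3.142 -0.     0.   ]
   [ 0.5002 -0.0736] [47. 55.] 151.0 r 0.0737 ang 2.7965
   [ 0.517  -0.1601] [36. 64.] 152.0 r 0.0809 ang -2.2764
   [ 0.6167 -0.2419] [19. 33.] 155.0 r 0.151 ang -1.253
   [ 0.6109 -0.172 ] [25. 63.] 84.0 r 0.0843 ang -1.0576
11.9167 [ 0.50991378 -0.15490193  0.1560353 ]
[[0, [7.2, 7.2, 0], [0, 0, 0]], [0, [4.8, 4.0, 0], [0, 0, 0]], [0, [5.2, 3.5, 0], [0, 0, 0]], [0, [5.3, 3.1, 0], [0, 0, 0]], [0, [5.5, 2.7, 0], [0, 0, 0]]]
[[0, [5.6, 2.3, 0], [0, 0, 0]], [0, [5.7, 1.8, 0], [0, 0, 0]], [0, [5.7, 1.4, 0], [0, 0, 0]], [0, [5.8, 0.9, 0], [0, 0, 0]], [0, [5.7, 0.6, 0], [0, 0, 0]]]
cmd [ 0.5647 -0.1804] theta 4.654418055555557 w 0.8428333333333331 t 12.750033333333334
```

```bash
cat > fit.py <<'E'
from t import *
from scipy.optimize import least_squares
D=[]
for k in ('w5','w6','w7','w8','w9','w10','w11'):
    z=np.load(k+'.npz',allow_pickle=True); a,p,s=z['a'],z['p'].item(),z['s'].item()
    b=[q for q in blobs(a,p) if abs(q[2][1]-63)<2 and q[3][0]>120][0]; D.append([s['time'],*b[0],*s['tcp_pos'][:2]])
D=np.array(D)
def pos(q,t): u=t-8; a=q[3]+q[4]*u-.5*q[5]*u*u+q[6]*u**3; return np.c_[q[0]+q[2]*np.cos(a),q[1]+q[2]*np.sin(a)]
def f(q): return np.r_[((pos(q,D[:,0])-D[:,1:3])*1e3).ravel(),(q[0]-.5695)/.0015,(q[1]+.0985)/.0015,(q[5]-.12)/.02,q[6]/.002]
q=least_squares(f,[.5695,-.0985,.082,5.6,1.45,.12,0],x_scale=[.01,.01,.01,.1,.1,.1,.01]).x
print(q.round(4)); print('res mm',((pos(q,D[:,0])-D[:,1:3])*1e3).round(1).tolist())
T=np.array([[5.8833,.5164,-.0346],[6.3,.4891,-.0829],[6.7167,.4958,-.1352],[6.7667,.4966,-.1373],[7.1833,.5451,-.177],[7.6,.5964,-.1765],[8.0167,.6365,-.1471],[8.4333,.652,-.1015],[8.4833,.6522,-.0986],[8.9,.6402,-.0552],[9.3167,.6076,-.0254],[9.7333,.566,-.0165],[10.15,.5269,-.0285],[10.2,.5255,-.0297],[10.6167,.4995,-.0569],[11.0333,.4883,-.0913],[11.45,.4924,-.1257],[11.8667,.5091,-.1539],[11.9167,.5099,-.1549]])
print(np.c_[T[:,0],(np.hypot(*(pos(q,T[:,0])-T[:,1:]).T)*1e3).round(1)].tolist())
import json
cmd=np.array([.5082,-.1529]); out=[]
for k in range(1,16):
    d=np.round((pos(q,np.array([11.9167+k/12]))[0]-cmd)*1e3,1); cmd=cmd+d/1e3; out.append([0,[float(d[0]),float(-d[1]),0],[0,0,0]])
for i in(0,5,10): print(json.dumps(out[i:i+5]))
print(cmd)
E
python3 fit.py
```

```text
[ 5.7090e-01 -9.8400e-02  8.1600e-02  5.5764e+00  1.4182e+00  1.1390e-01
  1.2000e-03]
res mm [[0.4, 0.0], [0.3, 0.3], [0.2, 0.3], [0.3, -0.3], [-1.1, -0.6], [-0.7, -0.0], [0.0, 0.3]]
[[5.8833, 3.4], [6.3, 3.7], [6.7167, 5.6], [6.7667, 9.7], [7.1833, 1.7], [7.6, 2.4], [8.0167, 3.6], [8.4333, 5.3], [8.4833, 2.6], [8.9, 2.7], [9.3167, 3.3], [9.7333, 3.6], [10.15, 3.6], [10.2, 0.8], [10.6167, 1.9], [11.0333, 4.1], [11.45, 6.7], [11.8667, 9.9], [11.9167, 12.8]]
[[0, [17.7, 13.6, 0], [0, 0, 0]], [0, [5.9, 3.6, 0], [0, 0, 0]], [0, [6.2, 3.0, 0], [0, 0, 0]], [0, [6.3, 2.5, 0], [0, 0, 0]], [0, [6.5, 1.9, 0], [0, 0, 0]]]
[[0, [6.5, 1.4, 0], [0, 0, 0]], [0, [6.6, 0.8, 0], [0, 0, 0]], [0, [6.7, 0.3, 0], [0, 0, 0]], [0, [6.5, -0.2, 0], [0, 0, 0]], [0, [6.5, -0.8, 0], [0, 0, 0]]]
[[0, [6.3, -1.3, 0], [0, 0, 0]], [0, [6.2, -1.7, 0], [0, 0, 0]], [0, [6.0, -2.2, 0], [0, 0, 0]], [0, [5.8, -2.7, 0], [0, 0, 0]], [0, [5.5, -3.0, 0], [0, 0, 0]]]
[ 0.6134 -0.1681]
```

The refit shows the TCP stayed within 13 mm of the sherd's middle for 6 s. I'll follow a little longer for margin, then rise and let the table coast to rest.

>>> {"op": "drive_tool", "data": {"plan": [[0, [17.7, 13.6, 0], [0, 0, 0]], [0, [5.9, 3.6, 0], [0, 0, 0]], [0, [6.2, 3.0, 0], [0, 0, 0]], [0, [6.3, 2.5, 0], [0, 0, 0]], [0, [6.5, 1.9, 0], [0, 0, 0]]]}}

```text
time: 12.33
tcp_pos: [0.5515, -0.1777, 0.1559]
eef_rot: [-3.141, 0.0, 0.001]
force: [-1.3, 0.5, 0.5]
width: 0.0001
gripper_force: 0.0
```

>>> {"op": "drive_tool", "data": {"plan": [[0, [6.5, 1.4, 0], [0, 0, 0]], [0, [6.6, 0.8, 0], [0, 0, 0]], [0, [6.7, 0.3, 0], [0, 0, 0]], [0, [6.5, -0.2, 0], [0, 0, 0]], [0, [6.5, -0.8, 0], [0, 0, 0]]]}}

```text
time: 12.75
tcp_pos: [0.5848, -0.1793, 0.156]
eef_rot: [3.142, -0.0, 0.0]
force: [-0.2, -0.2, 0.0]
width: -0.0001
gripper_force: 0.0
```

>>> {"op": "drive_tool", "data": {"plan": [[0, [6.3, -1.3, 0], [0, 0, 0]], [0, [6.2, -1.7, 0], [0, 0, 0]], [0, [6.0, -2.2, 0], [0, 0, 0]], [0, [5.8, -2.7, 0], [0, 0, 0]], [0, [5.5, -3.0, 0], [0, 0, 0]]]}}

```text
time: 13.17
tcp_pos: [0.6145, -0.1682, 0.156]
eef_rot: [-3.142, 0.0, 0.0]
force: [0.1, -0.1, 0.4]
width: 0.0001
gripper_force: 0.0
```

>>> {"op": "drive_tool", "data": {"plan": [[0, [0, 0, -20], [0, 0, 0]], [0, [0, 0, -30], [0, 0, 0]], [0, [0, 0, -30], [0, 0, 0]], [0, [0, 0, -30], [0, 0, 0]], [0, [0, 0, -30], [0, 0, 0]]]}}

```text
time: 13.58
tcp_pos: [0.6139, -0.1681, 0.2975]
eef_rot: [-3.141, -0.0, 0.0]
force: [0.5, -0.7, -0.3]
width: 0.0001
gripper_force: 0.0
```

```bash
python3 - <<'E'
from t import *
for i in range(150): capture('wrist')   # let time pass while the table coasts down
meas('w12'); [capture('wrist') for _ in range(9)]; meas('w13')
E
```

```text
w12 t 21.0833 tcp [ 0.6139 -0.1685  0.296 ] rot [-3.142  0.     0.   ]
   [ 0.4906 -0.0856] [39. 64.] 144.0 r 0.0799 ang 2.9792
   [ 0.5345 -0.1734] [24. 64.] 79.0 r 0.0827 ang -2.0083
   [ 0.5562 -0.0253] [48. 55.] 158.0 r 0.0744 ang 1.75
   [ 0.6396 -0.2555] [20. 37.] 164.0 r 0.1719 ang -1.151
   [ 0.5652 -0.4766] [ 26. 222.] 91.0 r 0.3781 ang -1.582
w13 t 21.5833 tcp [ 0.6139 -0.1685  0.296 ] rot [ 3.142 -0.     0.   ]
   [ 0.49   -0.0915] [39. 64.] 144.0 r 0.0798 ang 3.0543
   [ 0.5375 -0.1749] [26. 64.] 82.0 r 0.0828 ang -1.9668
   [ 0.5511 -0.0266] [48. 55.] 158.0 r 0.0742 ang 1.8217
   [ 0.6396 -0.2555] [20. 37.] 164.0 r 0.1719 ang -1.151
   [ 0.5654 -0.4765] [ 26. 222.] 92.0 r 0.3781 ang -1.5816
```

>>> {"op": "drive_tool", "data": {"plan": [[0, [0, 0, 0], [0, 0, 0]], [0, [0, 0, 0], [0, 0, 0]], [0, [0, 0, 0], [0, 0, 0]], [0, [0, 0, 0], [0, 0, 0]], [0, [0, 0, 0], [0, 0, 0]]]}}

```text
time: 22.05
tcp_pos: [0.6139, -0.1686, 0.296]
eef_rot: [3.142, -0.0, 0.0]
force: [-0.7, 0.0, -1.3]
width: 0.0001
gripper_force: 0.0
```

>>> {"op": "drive_tool", "data": {"plan": [[0, [0, 0, 0], [0, 0, 0]], [0, [0, 0, 0], [0, 0, 0]], [0, [0, 0, 0], [0, 0, 0]], [0, [0, 0, 0], [0, 0, 0]], [0, [0, 0, 0], [0, 0, 0]]]}}

```text
time: 22.47
tcp_pos: [0.6139, -0.1685, 0.296]
eef_rot: [3.142, -0.0, -0.0]
force: [0.3, -0.2, 0.3]
width: -0.0
gripper_force: 0.0
```

>>> {"op": "drive_tool", "data": {"plan": [[0, [0, 0, 0], [0, 0, 0]], [0, [0, 0, 0], [0, 0, 0]], [0, [0, 0, 0], [0, 0, 0]], [0, [0, 0, 0], [0, 0, 0]], [0, [0, 0, 0], [0, 0, 0]]]}}

```text
time: 22.88
tcp_pos: [0.6139, -0.1685, 0.296]
eef_rot: [3.142, -0.0, 0.0]
force: [0.8, -1.1, -0.5]
width: 0.0002
gripper_force: 0.0
```

>>> {"op": "drive_tool", "data": {"plan": [[0, [0, 0, 0], [0, 0, 0]], [0, [0, 0, 0], [0, 0, 0]], [0, [0, 0, 0], [0, 0, 0]], [0, [0, 0, 0], [0, 0, 0]], [0, [0, 0, 0], [0, 0, 0]]]}}

```text
time: 23.3
tcp_pos: [0.6139, -0.1685, 0.296]
eef_rot: [3.142, -0.0, 0.0]
force: [-0.9, 0.8, 0.2]
width: -0.0001
gripper_force: 0.0
```

>>> {"op": "drive_tool", "data": {"plan": [[0, [0, 0, 0], [0, 0, 0]], [0, [0, 0, 0], [0, 0, 0]], [0, [0, 0, 0], [0, 0, 0]], [0, [0, 0, 0], [0, 0, 0]], [0, [0, 0, 0], [0, 0, 0]]]}}

```text
time: 23.72
tcp_pos: [0.6139, -0.1685, 0.296]
eef_rot: [3.142, -0.0, 0.0]
force: [-0.6, 0.1, -0.2]
width: -0.0003
gripper_force: 0.0
```

>>> {"op": "drive_tool", "data": {"plan": [[0, [0, 0, 0], [0, 0, 0]], [0, [0, 0, 0], [0, 0, 0]], [0, [0, 0, 0], [0, 0, 0]], [0, [0, 0, 0], [0, 0, 0]], [0, [0, 0, 0], [0, 0, 0]]]}}

```text
time: 24.13
tcp_pos: [0.6139, -0.1685, 0.296]
eef_rot: [3.142, -0.0, 0.0]
force: [0.1, -0.4, -0.2]
width: -0.0002
gripper_force: 0.0
```

>>> {"op": "drive_tool", "data": {"plan": [[0, [0, 0, 0], [0, 0, 0]], [0, [0, 0, 0], [0, 0, 0]], [0, [0, 0, 0], [0, 0, 0]], [0, [0, 0, 0], [0, 0, 0]], [0, [0, 0, 0], [0, 0, 0]]]}}

```text
time: 24.55
tcp_pos: [0.6139, -0.1685, 0.296]
eef_rot: [3.142, -0.0, 0.0]
force: [-0.6, 0.5, -1.1]
width: -0.0001
gripper_force: 0.0
```

```bash
python3 - <<'E'
from t import *
meas('w14'); [capture('wrist') for _ in range(9)]; save('w15',meas('w15'))
E
```

```text
w14 t 24.55 tcp [ 0.6139 -0.1685  0.296 ] rot [ 3.142 -0.     0.   ]
   [ 0.4898 -0.0987] [39. 63.] 145.0 r 0.0797 ang -3.1389
   [ 0.5418 -0.1766] [29. 64.] 84.0 r 0.0828 ang -1.9123
   [ 0.5444 -0.0287] [48. 55.] 158.0 r 0.0742 ang 1.9163
   [ 0.6396 -0.2555] [20. 37.] 164.0 r 0.1719 ang -1.151
   [ 0.5652 -0.4766] [ 26. 222.] 92.0 r 0.3781 ang -1.582
w15 t 25.05 tcp [ 0.6139 -0.1686  0.296 ] rot [ 3.142 -0.     0.   ]
   [ 0.4898 -0.0987] [39. 63.] 145.0 r 0.0797 ang -3.1389
   [ 0.5418 -0.1766] [29. 64.] 84.0 r 0.0828 ang -1.9123
   [ 0.5444 -0.0287] [48. 55.] 158.0 r 0.0742 ang 1.9163
   [ 0.6396 -0.2555] [20. 37.] 164.0 r 0.1719 ang -1.151
   [ 0.5652 -0.4766] [ 26. 222.] 92.0 r 0.3781 ang -1.582
```

View pics/w15.png

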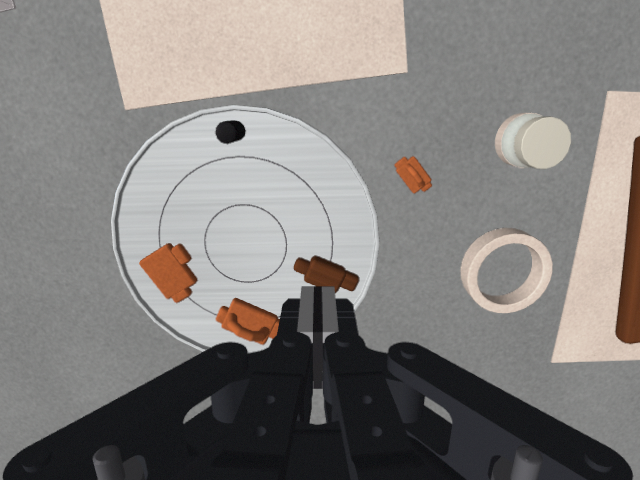

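The table is at rest: two frames 0.5 s apart give identical positions. All three pieces lie flat on the plate: handle sherd (248,321), flat sherd (169,272), wood (327,274), and the jar and tape roll stand where they were. Handing in.

```bash
python3 -c "
from plant import ctrl; print(ctrl.sign_off())"
```

```text
the job is handed in; nothing more can be done
None
```

The job is handed in: I pushed the turntable to about 1.8 rad/s, followed the handle sherd for about 7 s (worst offset about 13 mm by my fit, 86 mm above the plate), and it coasted to rest with all three pieces flat on the plate.

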